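# Hold a surge module in the finger-safe test bay

## Task

Test the surge-protection module with the yellow grip: slide the tester's orange shutter fully back by its lug, take the yellow module from the blue rack, and pass it upright, foot first, down through the narrow guard slot, pressing it against the sprung contacts until its shoulder sits on the guard plate. Do not let go once it is in the slot: finish while still gripping it and pressing it fully down, because the test runs only while it is held. Leave the green modules and everything else on the desk where they are.

Things in the scene. Friction and masses are not known exactly. Their poses are not given: they have to be found in the camera images.
- tester: Fixed grey bench tester with black side cheeks, 136 (x) x 154 (y) x 94 mm high. Origin: centre of its underside, on the desk; its front panel (display, lamps, sockets) faces -x. The aluminium guard plate on top is 90 mm above the origin; cheeks 4 mm higher at y = +-67 to 77 mm; two shutter guides 5.5 mm high along x at y = +-39 to 46 mm.
- slot (a point): Centre of the guard slot at the guard plate's top face, 22 mm in front (-x) of the tester's centre, 90 mm up; axes as the tester's. The slot is 28 (x) x 64 (y) mm, 2 mm larger than the module's body on each side; plate 5 mm thick, bay below it 32 x 68 mm. Hidden under the orange shutter until that is slid back.
- shutter (a joint): Orange sliding shutter on the guard plate, 36 (x) x 81 (y) x 3 mm. 0 = shut, centred over the slot; 0.044 = fully back (tester's +x), slot clear and room for the module's shoulder. Starts 0 to 6 mm open, stays where it is left, takes about 1.5 N to slide.
- shutter_lug (a point): Top centre of the black ribbed lug on the shutter, to be pinched or pushed from above: 10 (tester's x) x 40 (y) mm, 18 mm high above the shutter, its top 111 mm above the desk. It lies 12 mm behind the shutter's centre (+x) and moves with it along the tester's x.
- contact_bed (a joint): Pale sprung contact bed in the bay. 0 = up, its face 49 mm below the guard plate's top; grows (m) as it is pressed down. Pushes up with 3.2 N at 0 and 0.5 N more per mm, always more than a module weighs. At 9 mm the module's shoulder sits on the guard plate.
- rack: Fixed blue plastic rack, 46 (x) x 250 (y) x 28 mm high, with three open pockets in a row along its y, 78 mm apart, one module standing in each. Origin at the centre of its underside, on the desk. The pocket floor is 4 mm above the desk; a module has 3 to 4 mm of play on each side in its pocket.
- module_due: Module with the yellow grip, 0.10 to 0.17 kg, upright in any pocket. Origin: centre of its underside, z up; same either way round about z. Dark body 24 (x) x 60 (y) mm up to z = 58 mm, its lowest 6 mm stepped in to 21 x 57; shoulder plate 36 x 72 mm at z = 58 to 63 mm, too big for the slot; yellow grip 18 (x) x 46 (y) mm at z = 63 to 95 mm, to be pinched across its 18 mm.
- module_passed_a: A module of the same shape with a green grip, already tested; stays in its pocket. Origin as module_due.
- module_passed_b: Another module of the same shape with a green grip, already tested; stays in its pocket. Origin as module_due.
- cutters: Side cutters with red grips, 52 x 135 x 13 mm, flat on the desk near the tester's front. Leave alone.
- meter: Yellow and black multimeter, 150 x 76 x 44 mm, to the right of the tester. Leave alone.
- driver: Red-handled screwdriver, 171 mm long, 25 mm thick, on the desk at the right. Leave alone.
- pcb: Green half-built circuit board, 55 x 82 x 17 mm, on the desk behind the rack. Leave alone.

How it is judged:
By the outcome, as a careful person would: the job done as asked, in the order asked, and still so for the second after the job is handed in, while the arm keeps its last pose, push and grip.
It also fails if it takes over 54 s, if anything falls off the work surface, if the arm or the gripper's body presses on something with over 40 N, if the wrist force passes 120 N, or if a joint passes its speed limit or range.

## Robot

A 6-joint arm with a two-finger parallel gripper is mounted at the origin on a cart in front of the work surface, level with it; the furniture and walls round the work are solid. World frame = base frame: x ahead of the robot, y to its left, z up, the work surface at z = 0. Lengths are in mm, angles in degrees, forces in N, time in s.
With the tool pointing down it reaches from about 350 to 850 mm from the base axis. Payload 8.1 kg.
Tool frame: the origin (TCP) lies midway between the tips of the shut fingers; the grasp point (between the pads) lies 19 mm behind it (r.grip_point_offset is the distance from the TCP to the grasp point, in mm); z points along the fingers, y is the line along which they close (so a half turn about z gives the same grasp; the last joint's range is limited). The gripper opens to 85 mm and grips with 20 to 120 N. Pads are 22 mm wide; open, the fingers measure 114 mm over their backs; the gripper's body (76 mm by 85 mm) begins 54 mm behind the grasp point. The pads swing forward as they close: fully open they stand 13 mm farther back than shut.
Start: joints at [61.341, 7.471, 85.268, -0, 87.261, -4.893], TCP at [241.784, 549.132, 231.292] pointing down, gripper open.
Joint ranges: [-169.43, 169.43], [-51.17, 129.36], [1.28, 143.12], [-76.62, 256.62], [0, 156.53], [-152.29, 152.29]. Speed limits (degrees/s): [136.94, 136.94, 159.86, 180, 180, 180].

## Interface

Orientations are given as [roll, pitch, yaw] about the fixed x, y, z axes, in that order (R = Rz(yaw) Ry(pitch) Rx(roll)).
In Python, from bench import r gives the robot as it stands.
- The arm moves only by the shell command python3 -m inch 'ROWS' [FORCE]. ROWS is JSON, one flat list of numbers, 7 for each row, row after row: the shift along the world's x, y, z in m, then the turn, a rotation vector about the world's x, y, z in degrees, then the closure in counts, from 0 (fully open) to 255 (shut). A call has 1 to 10 rows; each row shifts and turns the commanded pose from where the row before left it; what a row does not reach is not made up. A row lasts 1/10 s, in which the tool goes at most 50 mm and 8.59 degrees, less where a joint would pass 70% of its speed; a pose out of reach is approached as far as the arm can. A call with a gripper value outside its range is refused whole. The fingers move at their own pace and stop on an object; FORCE is the grip in N (left out, the last holds). Time passes only in rows, so rows that do not move let the fingers close. It gives the time, the measured TCP pose, the force and the opening at its end, in the units of the state.
- r.sense(): the state, without advancing time (a new reading comes with each control period).
- r.snapshot(name): name is "scene" or "top" or "wrist"; returns (picture, depth): 420x560x3 uint8, red, green, blue; 420x560 float32, mm along the optical axis (not along the pixel's ray), 0 where there is no reading.
- r.get_calibration(name): a dict with "fovy" (degrees; the focal length in pixels is half the picture's height over the tangent of half this angle, whatever the lens; pixels are square), "cx", "cy" (the principal point, pixels), "position" and "rotation" of the camera in the world; the wrist camera has in their place "tool_from_camera" (4x4, takes a point from camera to tool coordinates, whose origin is the TCP and whose axes are the flange's). Camera axes: x right, y up, looking along -z (the intrinsics and any distortion apply to the point x, -y, -z); pixel columns grow to the right and rows downward; lengths in mm; the calibration is good to about 2 mm. The wrist camera is an equidistant fisheye: a pixel r from the principal point sees the ray r / f radians off the axis. A picture is of the moment at which its call begins: read the wrist's pose just before it. get_calibration takes no time and is no camera call.
- r.hand_in(): hands the job in, once; it reports no verdict.
The state is a dict: "time": time; "joint_pos": joint angles; "qd": joint speeds; "joint_efforts": joint torques, N m; "tool_pos": TCP position; "tcp_rot": TCP orientation; "ft_force": force on the tool from outside, world axes, zero at the start; "wrist_torque": the same for the moment, N m; "finger_gap": finger opening in mm.
Only numpy, scipy, OpenCV 4.12 (cv2) and the standard library are available. Lean on these libraries where they do the work, as an engineer would, in place of code of your own. Each camera call takes 0.05 s, during which the arm holds its last target. There are 200 camera calls.

## Working session

There is one attempt and no reset: what is moved stays moved. The work goes in short steps, Python scripts to look and compute and a shell command to move; the robot and the scene stay as the last step left them, time stands still between calls to the robot, and variables do not carry over. Pictures are saved under pics/ and viewed, on a budget of 10 in all, crops included, one or two more only if the job needs it, and the job is handed in when it is done.

```bash
ls; mkdir -p pics; cat > h.py <<'E'
import numpy as np, cv2
from scipy.spatial.transform import Rotation as R
from bench import r
def save(n,p,crop=None,s=1):
    im=p if crop is None else p[crop[0]:crop[1],crop[2]:crop[3]]
    im=cv2.resize(im,None,fx=s,fy=s,interpolation=cv2.INTER_CUBIC)
    cv2.imwrite(f'pics/{n}.png',im[:,:,::-1])
def ray(name,u,v):
    c=r.get_calibration(name); f=210/np.tan(np.radians(c['fovy']/2))
    return c,(u-c['cx'])/f,(v-c['cy'])/f
def w(name,u,v,z=None,d=None):
    "fixed cam pixel -> world by depth d or plane height z"
    c,a,b=ray(name,u,v); Rm=np.array(c['rotation']); Rm=Rm if Rm.shape==(3,3) else R.from_euler('xyz',np.ravel(Rm),degrees=True).as_matrix()
    D=Rm@np.array([a,-b,-1.]); P=np.array(c['position'],float)
    t=d if d is not None else (z-P[2])/D[2]
    return P+D*t
E
python3 - <<'E'
from h import *
for n in('top','scene'):
    p,d=r.snapshot(n); save(n+'0',p); np.savez(f'{n}0',p=p,d=d); print(r.get_calibration(n))
print(r.get_calibration('wrist')); print(r.sense())
a=np.load('top0.npz')['p'];b=np.load('scene0.npz')['p']
E
```

```text
pics
{'fovy': 50.51851307112022, 'cx': 285.25367394131194, 'cy': 215.54194519918858, 'position': array([ 324.7148306 ,    2.88701757, 1215.99158061]), 'rotation': array([ 11.73553438,   0.2280003 , -96.58930162])}
{'fovy': 55.405486176063974, 'cx': 277.7788948190409, 'cy': 216.74187241745906, 'position': array([ 156.88417771, -790.69670266,  603.01607036]), 'rotation': array([ 59.41406946,  -1.44714508, -25.86780439])}
{'fovy': 65.70646984690485, 'cx': 281.02795342534364, 'cy': 204.192684955767, 'tool_from_camera': array([[-4.36466848e-04,  9.53819088e-01,  3.00381354e-01,
         7.69252876e+01],
       [ 9.99998935e-01,  8.34570031e-04, -1.19701985e-03,
        -8.23403134e-01],
       [-1.39242965e-03,  3.00380512e-01, -9.53818436e-01,
        -1.43193841e+02],
       [ 0.00000000e+00,  0.00000000e+00,  0.00000000e+00,
         1.00000000e+00]])}
{'time': 0.1, 'joint_pos': array([ 6.13426467e+01,  7.51187981e+00,  8.53239006e+01, -4.58677473e-05,
        8.72600215e+01, -4.89326673e+00]), 'qd': array([-0.06291774, -0.07023364, -0.09793842,  0.01704453,  0.06672061,
        0.01300158]), 'joint_efforts': array([ 1.37899278e-03, -5.70957792e+01, -5.01938117e+01, -1.82568670e-04,
        8.18909408e-03,  1.24851231e-04]), 'tool_pos': array([241.52810947, 548.70232097, 230.32960955]), 'tcp_rot': array([-1.79904543e+02, -8.12623773e-03,  1.56235909e+02]), 'ft_force': array([-0.02119363, -1.20664988,  0.26154636]), 'wrist_torque': array([ 0.02277878, -0.01733702,  0.02255685]), 'finger_gap': 85.30300629470044}
```

View pics/top0.png

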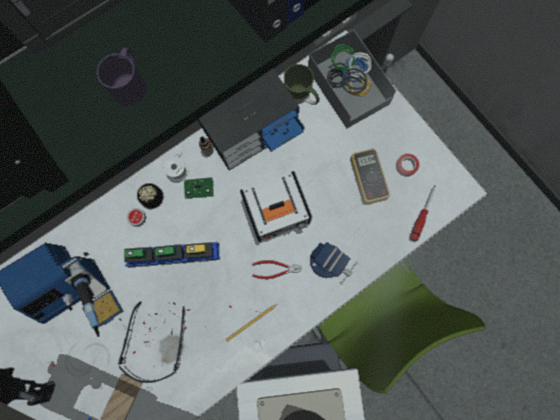

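View pics/scene0.png

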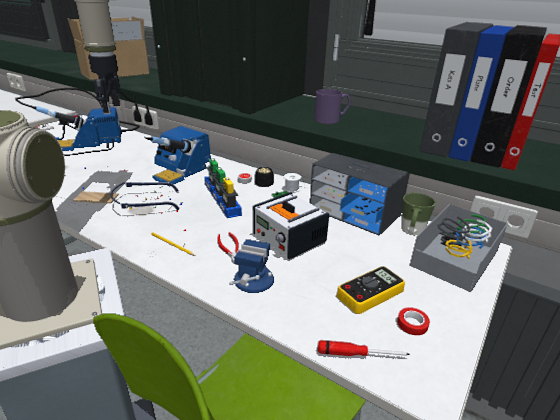

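The top view shows the rack at (170,254) with the yellow module at its right end (197,249), the tester at (277,207) with the orange shutter, and a vice at (330,260). I'll enlarge that area.

```bash
python3 - <<'E'
from h import *
z=np.load('top0.npz');p,d=z['p'],z['d']
save('top0c',p,(160,285,115,325),3.8)
for n,u,v,h in[('yellow',197,249,99),('g',166,251,99),('g2',136,254,99),('lug',277,206,111),('rackL',124,258,28),('rackR',219,252,28),('vice',330,260,60)]:
    print(n,w('top',u,v,z=h).round(0),w('top',u,v,d=float(d[v,u])).round(0))
E
```

```text
yellow [496. 212.  99.] [496. 212. 100.]
g [500. 290.  99.] [500. 290. 100.]
g2 [501. 366.  99.] [500. 365. 102.]
lug [580.  -1. 111.] [580.  -1. 111.]
rackL [505. 421.  28.] [509. 432.  -1.]
rackR [492. 167.  28.] [495. 170.   6.]
vice [ 433. -122.   60.] [ 433. -122.   58.]
```

View pics/top0c.png

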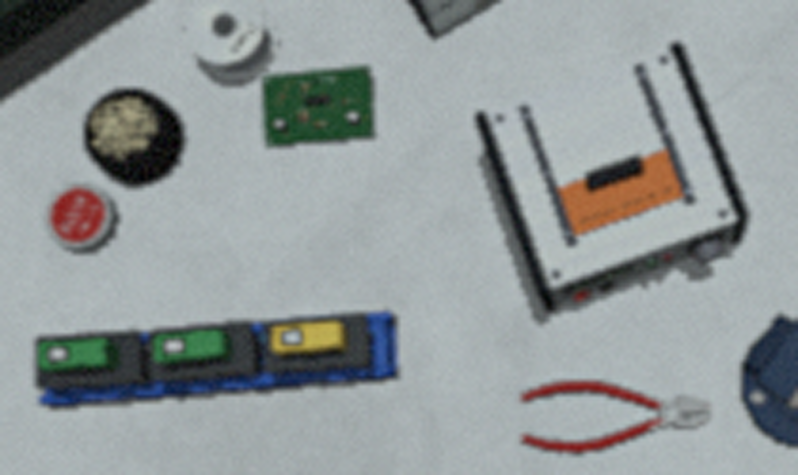

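```bash
python3 - <<'E'
from h import *
q=lambda u,v,z:w('top',115+(u+.5)/3.8-.5,160+(v+.5)/3.8-.5,z=z)[:2]
BL,FL,BR,FR=[q(*a,94) for a in((482,115),(549,297),(678,46),(743,216))]
print('corners',np.round([BL,FL,BR,FR],0),'len',np.linalg.norm(BL-FL),np.linalg.norm(BR-FR),np.linalg.norm(BL-BR),np.linalg.norm(FL-FR))
a=BL-FL+BR-FR;yaw=np.degrees(np.arctan2(a[1],a[0]));b=BL-BR+FL-FR;print('yaw',yaw,np.degrees(np.arctan2(-b[0],b[1])))
C=(BL+FL+BR+FR)/4;print('C',C,'slot',C-22*a/np.linalg.norm(a))
print('lug',q(614,172,111), 'lug ends',q(587,184,111),q(642,162,111))
s=[q(*a,90+3) for a in((560,188),(574,233),(671,150),(686,197))];print('shutter',np.mean(s,0))
ye=[q(*a,97) for a in((271,325),(275,356),(343,320),(344,350))];print('yellow',np.mean(ye,0),np.round(ye))
g=[q(*a,97) for a in((153,334),(157,364),(225,328),(227,358))];print('green',np.mean(g,0))
g2=[q(*a,97) for a in((38,341),(40,372),(108,337),(109,367))];print('green2',np.mean(g2,0))
v=np.mean(g2,0)-np.mean(ye,0);print('rack yaw',np.degrees(np.arctan2(-v[0],v[1])),np.linalg.norm(v))
E
```

```text
corners [[638.  86.]
 [507.  53.]
 [671. -53.]
 [547. -83.]] len 134.88027889534655 127.73922364654796 143.33712306834292 141.9678759871071
yaw 13.700507255490232 14.914613097470536
C [590.71934937   0.86558946] slot [569.34531486  -4.34503898]
lug [583.44776459   0.62673926] lug ends [577.34079038  19.50259826] [588.12284758 -18.81243376]
shutter [573.16682048  -3.85049788]
yellow [497.68018449 215.42488992] [[509. 240.]
 [488. 238.]
 [507. 191.]
 [487. 192.]]
green [501.20813084 293.74508468]
green2 [504.65530144 371.29284755]
rack yaw -2.5622861549514173 156.02394839103323
```

```bash
python3 -m inch '[0.024,-0.039,0,0,0,-3.7,130, 0.024,-0.039,0,0,0,-3.7,130, 0.024,-0.039,0,0,0,-3.7,130, 0.024,-0.039,0,0,0,-3.7,130, 0.024,-0.039,0,0,0,-3.7,130, 0.024,-0.039,0,0,0,-3.7,130, 0.024,-0.039,0,0,0,-3.7,130, 0.024,-0.039,0,0,0,-3.7,130, 0.024,-0.039,0,0,0,-3.7,130, 0.024,-0.039,0,0,0,-3.7,130]' 30 && python3 -m inch '[0.025,-0.039,-0.01,0,0,-3.7,130, 0.025,-0.039,-0.01,0,0,-3.7,130, 0.025,-0.039,0,0,0,-3.7,130, 0.025,-0.039,0,0,0,-3.7,130, 0,0,0,0,0,0,130,0,0,0,0,0,0,130]'
cat >> h.py <<'E'
def wr(u,v,z,s):
    "wrist pixel -> world on plane z, state s"
    c=r.get_calibration('wrist'); f=210/np.tan(np.radians(c['fovy']/2))
    x,y=u-c['cx'],v-c['cy']; q=np.hypot(x,y)+1e-9; th=q/f
    dc=np.array([np.sin(th)*x/q,-np.sin(th)*y/q,-np.cos(th)])
    T=np.array(c['tool_from_camera']); Rt=R.from_euler('xyz',s['tcp_rot'],degrees=True).as_matrix()
    D=Rt@T[:3,:3]@dc; P=Rt@T[:3,3]+s['tool_pos']
    return P+D*(z-P[2])/D[2]
E
python3 - <<'E'
from h import *
import pickle
s=r.sense(); p,d=r.snapshot('wrist'); save('w1',p,s=1.4); pickle.dump((s,p,d),open('w1.pkl','wb')); print(s)
E
```

```text
time: 1.1
tool_pos: [482.2, 157.3, 231.0]
tcp_rot: [-180.0, -0.0, 119.1]
ft_force: [-0.3, 1.6, 0.6]
finger_gap: 41.7
time: 1.7
tool_pos: [581.6, 2.1, 210.3]
tcp_rot: [-179.9, -0.0, 104.3]
ft_force: [-0.2, 0.9, 0.4]
finger_gap: 41.9
{'time': 1.7, 'joint_pos': array([-4.85427623e+00,  5.32678845e+00,  8.97637665e+01,  1.62175920e-02,
        8.50112623e+01, -1.91723493e+01]), 'qd': array([ 2.25564499, -1.61135593,  1.16806101,  0.33789959,  0.22381426,
       -0.07132029]), 'joint_efforts': array([-1.80581823e+00, -5.39650261e+01, -5.04297888e+01, -2.76712663e-01,
       -1.58530497e-01, -4.77393653e-03]), 'tool_pos': array([581.63222928,   2.09161211, 210.34632657]), 'tcp_rot': array([-1.79909135e+02, -4.86956045e-02,  1.04316610e+02]), 'ft_force': array([-0.15409757,  0.93300535,  0.35661606]), 'wrist_torque': array([-0.04918489,  0.02304478, -0.00239165]), 'finger_gap': 41.87772860573086}
```

View pics/w1.png

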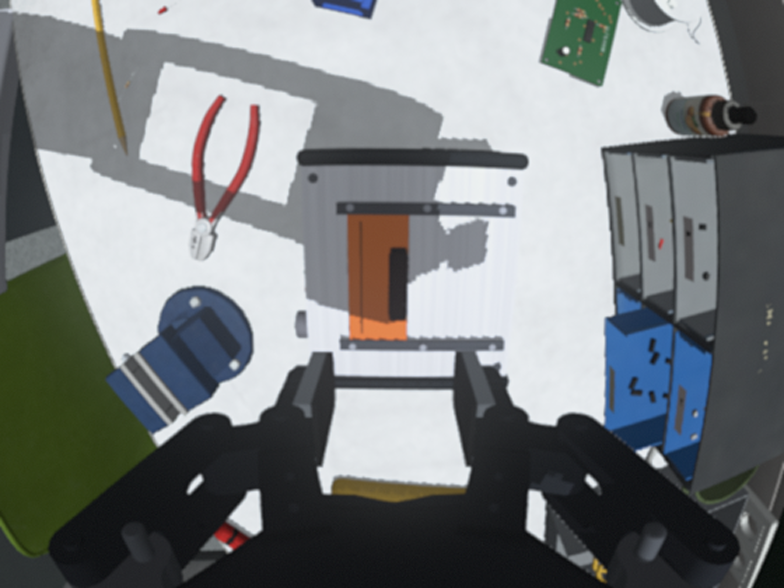

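```bash
python3 - <<'E'
from h import *
import pickle
s,p,d=pickle.load(open('w1.pkl','rb'))
q=lambda u,v,z:wr((u+.5)/1.4-.5,(v+.5)/1.4-.5,z,s)[:2]
G=[q(*a,95.5) for a in((338,209),(515,211),(341,344),(503,344))]; print('guides',np.round(G,1))
a=G[1]-G[0];b=G[3]-G[2];print([np.degrees(np.arctan2(v[1],v[0])) for v in(a,b)],np.linalg.norm(a),np.linalg.norm(b),np.linalg.norm(G[0]-G[2]))
K=[q(*a,94) for a in((300,158),(526,162))];k=K[1]-K[0];print('cheek',np.round(K),np.degrees(np.arctan2(k[1],k[0])),np.linalg.norm(k))
L=[q(*a,111) for a in((391,249),(406,249),(391,321),(406,320))];print('lug',np.round(L,1),np.mean(L,0))
S=[q(*a,93) for a in((349,215),(409,215),(349,337),(407,338))];print('sh',np.round(S,1),np.mean(S,0))
E
```

```text
guides [[540.   34.4]
 [639.4  59.4]
 [559.7 -47.5]
 [659.  -22.7]]
[np.float64(14.122411176878149), np.float64(13.996648716621443)] 102.58442547212329 102.3471538326299 84.1821760339077
cheek [[512.  58.]
 [638.  89.]] 13.729166548545686 130.06390831029154
lug [[574.4  22.4]
 [582.3  24.4]
 [584.7 -18.5]
 [592.9 -15.8]] [583.60451414   3.10114075]
sh [[546.8  32.1]
 [580.4  40.5]
 [563.6 -42.6]
 [598.9 -34.2]] [572.3941586   -1.06341607]
```

```bash
python3 -m inch '[0.002,-0.001,-0.035,0,0,0,130, 0,0,-0.035,0,0,0,130, 0,0,-0.025,0,0,0,130, 0,0,-0.015,0,0,0,130, 0,0,-0.001,0,0,0,200, 0,0,0,0,0,0,255, 0,0,0,0,0,0,255, 0,0,0,0,0,0,255, 0,0,0,0,0,0,255]' 30
```

```text
time: 2.65
tool_pos: [584.6, 2.6, 101.7]
tcp_rot: [179.9, -0.0, 104.4]
ft_force: [-1.2, 4.6, 3.1]
finger_gap: 9.1
```

```bash
python3 -m inch '[0.0087,0.0022,0,0,0,0,255, 0.0087,0.0022,0,0,0,0,255, 0.0087,0.0022,0,0,0,0,255, 0.0087,0.0022,0,0,0,0,255, 0.0058,0.0014,0,0,0,0,255, 0,0,0,0,0,0,255]'; python3 -m inch '[0.002,0.0005,0,0,0,0,255,0,0,0,0,0,0,255,0,0,0,0,0,0,255]'
```

```text
time: 3.25
tool_pos: [624.9, 12.5, 101.6]
tcp_rot: [-180.0, 0.0, 104.4]
ft_force: [-7.4, 1.8, 10.6]
finger_gap: 8.9
time: 3.55
tool_pos: [625.0, 12.5, 101.6]
tcp_rot: [-179.8, -0.0, 104.4]
ft_force: [-16.9, 1.2, 15.6]
finger_gap: 8.6
```

```bash
python3 -m inch '[-0.0015,-0.0004,0,0,0,0,150, 0,0,0,0,0,0,130, 0,0,0,0,0,0,130, 0,0,0.02,0,0,0,130, 0,0,0.045,0,0,0,130, -0.02,-0.005,0.045,0,0,0,130, -0.02,-0.005,0,0,0,0,130, 0,0,0,0,0,0,130,0,0,0,0,0,0,130]'
python3 - <<'E'
from h import *
import pickle
s=r.sense(); p,d=r.snapshot('wrist'); save('w2',p,(90,270,180,400),3.6); pickle.dump((s,p,d),open('w2.pkl','wb')); print(s['tool_pos'],s['tcp_rot'],s['ft_force'])
E
```

```text
time: 4.45
tool_pos: [584.9, 2.3, 209.8]
tcp_rot: [-180.0, -0.0, 104.4]
ft_force: [-0.8, 0.2, -0.7]
finger_gap: 42.0
[584.91133726   2.34432032 209.84944467] [-1.79997777e+02 -5.12721693e-05  1.04410231e+02] [-0.77354934  0.23073123 -0.72246606]
```

View pics/w2.png

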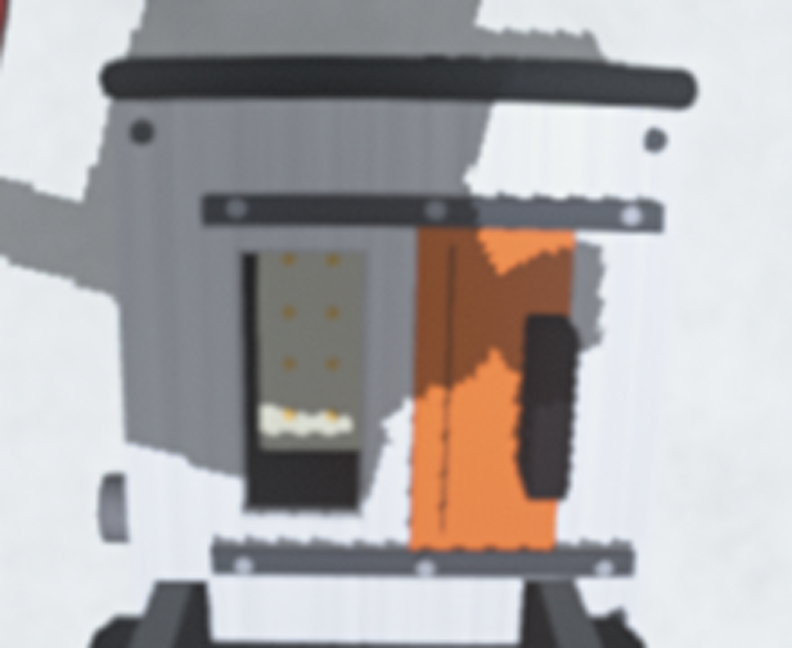

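The shutter is back and the slot is open. Its corners in this crop are at about (241,249), (368,248), (244,511) and (360,511).

```bash
python3 - <<'E'
from h import *
import pickle
s,p,d=pickle.load(open('w2.pkl','rb'))
q=lambda u,v,z:wr(180+(u+.5)/3.6-.5,90+(v+.5)/3.6-.5,z,s)[:2]
S=np.array([q(*a,90) for a in((241,249),(368,248),(244,511),(360,511))])
print(S.round(1),'c',S.mean(0),'w',np.linalg.norm(S[1]-S[0]),np.linalg.norm(S[3]-S[2]),'h',np.linalg.norm(S[2]-S[0]),np.linalg.norm(S[3]-S[1]))
b=S[0]-S[2]+S[1]-S[3];print('yaw',np.degrees(np.arctan2(-b[0],b[1])))
L=np.array([q(*a,111) for a in((527,316),(574,322),(520,495),(567,497))]);print('lug',L.mean(0))
G=[q(*a,95.5) for a in((203,196),(663,203),(213,575),(634,575))];print(np.round(G,1),[np.degrees(np.arctan2(*(v[::-1]))) for v in(G[1]-G[0],G[3]-G[2])])
print('mid y_t', (np.array(G)@[-np.sin(np.radians(14)),np.cos(np.radians(14))]), S.mean(0)@[-np.sin(np.radians(14)),np.cos(np.radians(14))])
h=d[90:270,180:400]; print('depth plate chk',d[200,250],d[140,285])
E
```

```text
[[549.   26.9]
 [577.   34.2]
 [563.8 -35.5]
 [591.1 -28.4]] c [570.24468027  -0.71297614] w 28.936684760035604 28.240104517047122 h 64.19636335214935 64.21018037421331
yaw 13.00607190441836
lug [622.84608647  13.05224691]
[[538.4  37.6]
 [638.4  62.4]
 [560.  -51.7]
 [660.6 -26.5]] [np.float64(13.917807347452218), np.float64(14.089477154140924)]
mid y_t [ -93.76103482  -93.90884804 -185.67257882 -185.51069479] -138.64647170404413
depth plate chk 321.5175 258.55316
```

```bash
python3 -m inch '[-0.0176,0.0424,0,0,0,-3.4,130, -0.0176,0.0424,0,0,0,-3.4,130, -0.0176,0.0424,0,0,0,-3.4,130, -0.0176,0.0424,0,0,0,-3.4,130, -0.0176,0.0424,0,0,0,-3.4,130, 0,0,0,0,0,0,130, 0,0,0,0,0,0,130]'
python3 - <<'E'
from h import *
import pickle
s=r.sense(); p,d=r.snapshot('wrist'); save('w3',p,(70,270,160,400),3); pickle.dump((s,p,d),open('w3.pkl','wb')); print(s['tool_pos'],s['tcp_rot'],s['ft_force'])
E
```

```text
time: 5.2
tool_pos: [496.3, 215.5, 209.0]
tcp_rot: [-179.9, 0.1, 87.6]
ft_force: [-0.6, 0.6, -0.4]
finger_gap: 42.1
[496.34355081 215.52252483 208.99506508] [-1.79898659e+02  5.49498711e-02  8.76323235e+01] [-0.58733055  0.5730437  -0.4066464 ]
```

View pics/w3.png

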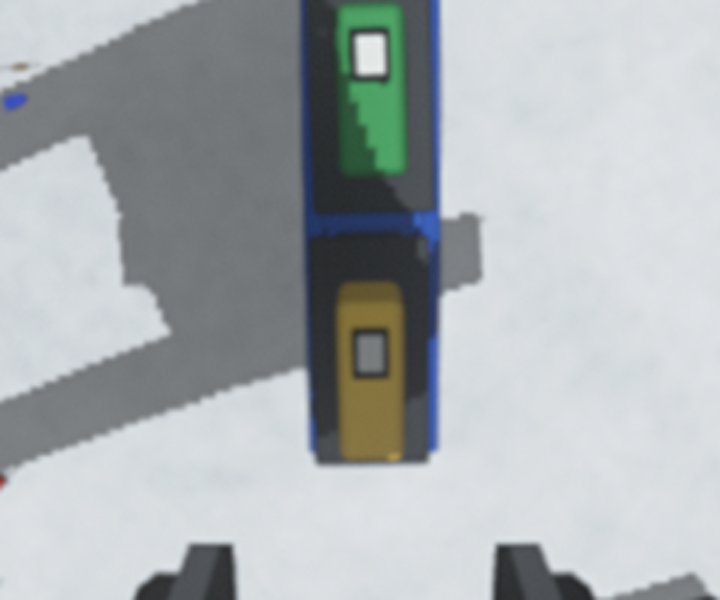

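The yellow grip's top face spans about (337–404, 301–459) in this crop, roughly centred between the fingers.

```bash
python3 - <<'E'
from h import *
import pickle
s,p,d=pickle.load(open('w3.pkl','rb'))
q=lambda u,v,z:wr(160+(u+.5)/3-.5,70+(v+.5)/3-.5,z,s)[:2]
Y=np.array([q(*a,99) for a in((337,301),(403,301),(339,459),(403,459))]);print(Y.round(1),Y.mean(0),np.linalg.norm(Y[1]-Y[0]),np.linalg.norm(Y[2]-Y[0]))
b=Y[0]-Y[2]+Y[1]-Y[3];print('yaw',np.degrees(np.arctan2(-b[0],b[1])))
H=np.array([q(*a,67) for a in((307,235),(437,235),(316,462),(430,462))]);print(H.round(1));b=H[0]-H[2]+H[1]-H[3];print('yaw sh',np.degrees(np.arctan2(-b[0],b[1])),H.mean(0))
E
```

```text
[[489.7 240.8]
 [507.2 240.1]
 [488.1 196.3]
 [505.8 195.6]] [497.70879437 218.22186458] 17.447860454777004 44.552653629676485
yaw -1.9363187933441852
[[480.6 254.6]
 [518.8 253.1]
 [479.4 183.5]
 [515.  182. ]]
yaw sh -2.017209284117646 [498.45969201 218.32041168]
```

```bash
python3 -m inch '[0.0015,0.0027,-0.04,0,0,0.4,130, 0,0,-0.04,0,0,0,130, 0,0,-0.035,0,0,0,130, 0,0,-0.018,0,0,0,130, 0,0,-0.005,0,0,0,130, 0,0,0,0,0,0,130, 0,0,0,0,0,0,180, 0,0,0,0,0,0,255, 0,0,0,0,0,0,255, 0,0,0,0,0,0,255]' 60; python3 -m inch '[0,0,0,0,0,0,255,0,0,0,0,0,0,255,0,0,0,0,0,0,255]'
```

```text
time: 6.25
tool_pos: [499.9, 217.3, 74.2]
tcp_rot: [179.8, -0.0, 87.8]
ft_force: [-0.5, -2.1, 7.0]
finger_gap: 17.0
time: 6.55
tool_pos: [499.9, 217.4, 74.2]
tcp_rot: [179.8, -0.0, 87.8]
ft_force: [0.1, -2.2, 6.4]
finger_gap: 17.3
```

```bash
python3 -m inch '[0,0,0.01,0,0,0,255, 0,0,0.03,0,0,0,255, 0,0,0.045,0,0,0,255, 0,0,0.045,0,0,0,255, 0,0,0,0,0,0,255]' && python3 -m inch '[0.0118,-0.0365,0,0,0,2.7,255, 0.0118,-0.0365,0,0,0,2.7,255, 0.0118,-0.0365,0,0,0,2.7,255, 0.0118,-0.0365,0,0,0,2.7,255, 0.0118,-0.0365,0,0,0,2.7,255, 0.0118,-0.0365,0,0,0,2.7,255, 0,0,0,0,0,0,255, 0,0,0,0,0,0,255, 0,0,0,0,0,0,255]'
python3 - <<'E'
from h import *
import pickle
s=r.sense(); p,d=r.snapshot('wrist'); save('w4',p,(60,330,130,430),2.6); pickle.dump((s,p,d),open('w4.pkl','wb')); print(s['tool_pos'],s['tcp_rot'],s['ft_force'],s['joint_pos'])
E
```

```text
time: 7.05
tool_pos: [502.1, 218.6, 211.2]
tcp_rot: [179.3, -0.3, 87.9]
ft_force: [1.6, 0.6, -0.3]
finger_gap: 16.6
time: 7.95
tool_pos: [568.8, -1.0, 202.2]
tcp_rot: [-180.0, -0.0, 104.0]
ft_force: [0.8, 0.5, -1.8]
finger_gap: 16.9
[568.77089962  -0.9718337  202.15221664] [-1.79975033e+02 -4.14830177e-02  1.04036315e+02] [ 0.76953174  0.45731518 -1.78178468] [-5.28246411e+00  3.54888744e+00  9.24965701e+01  3.10582123e-02
  8.39918279e+01 -1.93220491e+01]
```

View pics/w4.png

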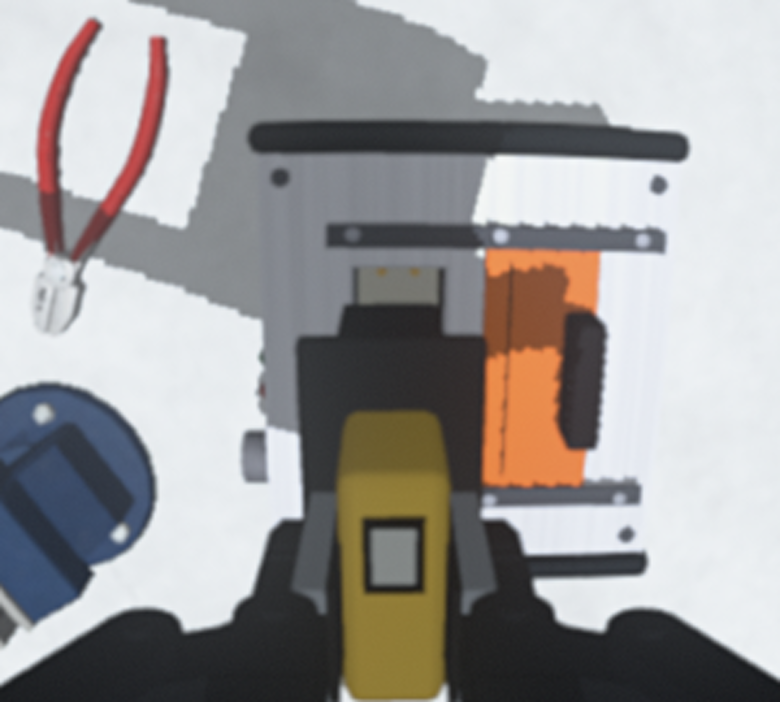

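```bash
python3 - <<'E'
from h import *
import pickle
s,p,d=pickle.load(open('w4.pkl','rb'))
q=lambda u,v,z:wr(130+(u+.5)/2.6-.5,60+(v+.5)/2.6-.5,z,s)[:2]
a=np.radians(14);M=np.array([[np.cos(a),np.sin(a)],[-np.sin(a),np.cos(a)]])
zb=s['tool_pos'][2]-70.2
t=s['tool_pos'][:2];sl=np.array([570.4,-1.1])
print('slot-tcp in tester axes',M@(sl-t))
for n,z,P in[('grip top',zb+95,((341,474),(446,474),(343,697),(443,697))),('shoulder +y edge top',zb+63,((297,338),(485,337))),('foot/body +y low edge',zb+6,((347,306),(438,306))),('body under shoulder',zb+58,((297,338),(485,337))),('slot +y edge',90,((353,266),(444,266)))]:
    X=np.array([M@(q(*k,z)-t) for k in P]);print(n,X.round(1).tolist(),X.mean(0).round(1))
E
```

```text
slot-tcp in tester axes [ 1.5497029  -0.51847426]
grip top [[-8.4, 23.3], [7.7, 23.3], [-9.3, -20.4], [8.4, -20.4]] [-0.4  1.5]
shoulder +y edge top [[-18.2, 36.4], [16.5, 36.6]] [-0.9 36.5]
foot/body +y low edge [[-12.1, 29.6], [10.8, 29.6]] [-0.7 29.6]
body under shoulder [[-18.8, 35.1], [17.1, 35.3]] [-0.9 35.2]
slot +y edge [[-12.8, 31.4], [15.0, 31.4]] [ 1.1 31.4]
```

```bash
python3 -m inch '[0.0019,-0.0008,-0.015,0,0,0,255, 0,0,-0.015,0,0,0,255, 0,0,0,0,0,0,255, 0,0,0,0,0,0,255, 0,0,0,0,0,0,255]'; python3 - <<'E'
from h import *
s=r.sense();print(s['tool_pos'],s['tcp_rot'],s['ft_force'])
E
```

```text
time: 8.5
tool_pos: [571.2, -2.5, 172.4]
tcp_rot: [180.0, 0.0, 104.0]
ft_force: [0.3, -0.1, -1.7]
finger_gap: 16.7
[571.1743851   -2.52020789 172.43767601] [1.79993470e+02 7.20902068e-04 1.04044618e+02] [ 0.25233157 -0.0762313  -1.6886889 ]
```

```bash
python3 -m inch '[-0.0004,0.0007,-0.006,0,0,0,255, 0,0,-0.006,0,0,0,255, 0,0,-0.006,0,0,0,255, 0,0,-0.006,0,0,0,255, 0,0,0,0,0,0,255]'; python3 -m inch '[0,0,-0.006,0,0,0,255, 0,0,-0.006,0,0,0,255, 0,0,0,0,0,0,255]'
```

```text
time: 9.0
tool_pos: [569.8, -1.9, 146.8]
tcp_rot: [-179.9, -0.0, 104.0]
ft_force: [0.5, -0.1, -1.0]
finger_gap: 17.0
time: 9.3
tool_pos: [570.0, -1.9, 135.0]
tcp_rot: [-179.9, -0.0, 104.0]
ft_force: [-0.0, 0.4, -1.5]
finger_gap: 17.2
```

```bash
python3 -m inch '[0,0,-0.007,0,0,0,255, 0,0,-0.007,0,0,0,255, 0,0,-0.006,0,0,0,255, 0,0,0,0,0,0,255]' 80; python3 -m inch '[0,0,-0.004,0,0,0,255, 0,0,-0.004,0,0,0,255, 0,0,-0.003,0,0,0,255, 0,0,0,0,0,0,255,0,0,0,0,0,0,255]'
```

```text
time: 9.7
tool_pos: [569.8, -1.9, 114.7]
tcp_rot: [-179.9, -0.0, 104.0]
ft_force: [-0.5, -1.1, -1.8]
finger_gap: 16.7
time: 10.2
tool_pos: [571.1, -2.1, 105.9]
tcp_rot: [180.0, 0.0, 104.0]
ft_force: [-1.2, -0.9, 4.9]
finger_gap: 16.8
```

```bash
python3 -m inch '[0,0,-0.003,0,0,0,255, 0,0,-0.002,0,0,0,255, 0,0,-0.001,0,0,0,255, 0,0,0,0,0,0,255,0,0,0,0,0,0,255]'; python3 -m inch '[0,0,-0.0015,0,0,0,255, 0,0,0,0,0,0,255,0,0,0,0,0,0,255]'
```

```text
time: 10.7
tool_pos: [571.2, -2.1, 102.3]
tcp_rot: [179.9, 0.0, 104.0]
ft_force: [-11.7, -0.2, 23.1]
finger_gap: 16.7
time: 11.0
tool_pos: [571.2, -2.1, 102.2]
tcp_rot: [179.9, 0.0, 104.0]
ft_force: [-17.3, 0.3, 34.1]
finger_gap: 16.2
```

```bash
python3 -m inch '[-0.001,0,0.001,0,0,0,255, 0,0,0,0,0,0,255,0,0,0,0,0,0,255]'; python3 -m inch '[0,0,0,0,0,0,255, 0,0,0,0,0,0,255,0,0,0,0,0,0,255,0,0,0,0,0,0,255,0,0,0,0,0,0,255]'
python3 - <<'E'
from h import *
p,d=r.snapshot('wrist'); save('w5',p,(60,330,130,430),2.2)
p2,_=r.snapshot('scene'); save('s5',p2,(170,270,230,350),6)
print(r.sense())
E
```

```text
time: 11.3
tool_pos: [571.2, -2.1, 102.3]
tcp_rot: [179.8, 0.1, 104.0]
ft_force: [-7.6, 0.3, 21.8]
finger_gap: 16.7
time: 11.8
tool_pos: [571.1, -2.1, 102.3]
tcp_rot: [179.8, 0.1, 104.0]
ft_force: [-8.1, -1.0, 21.8]
finger_gap: 16.4
{'time': 11.9, 'joint_pos': array([-5.35174478e+00,  8.47518394e+00,  9.80104345e+01, -4.22429327e-03,
        7.33155432e+01, -1.93886051e+01]), 'qd': array([-0.07635645, -0.04725357,  0.00067522,  0.03102316, -0.02323796,
        0.01648728]), 'joint_efforts': array([ 1.28800000e-02, -4.36649358e+01, -4.01288188e+01,  1.70655185e-01,
       -3.06302436e+00,  4.09497574e-03]), 'tool_pos': array([571.12747921,  -2.10388347, 102.2629623 ]), 'tcp_rot': array([1.79813783e+02, 6.98298553e-02, 1.04037953e+02]), 'ft_force': array([-8.05429308,  0.32885776, 21.58577621]), 'wrist_torque': array([0.05341501, 1.45403514, 0.03066937]), 'finger_gap': 16.72852159666391}
```

View pics/w5.png

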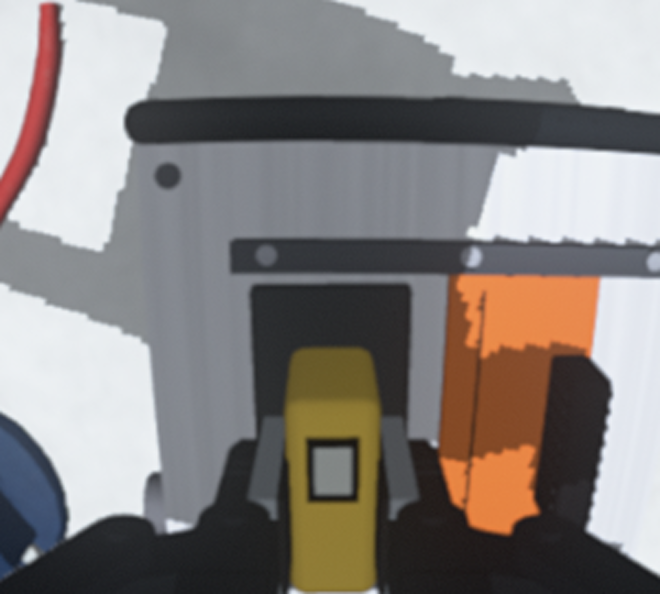

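View pics/s5.png

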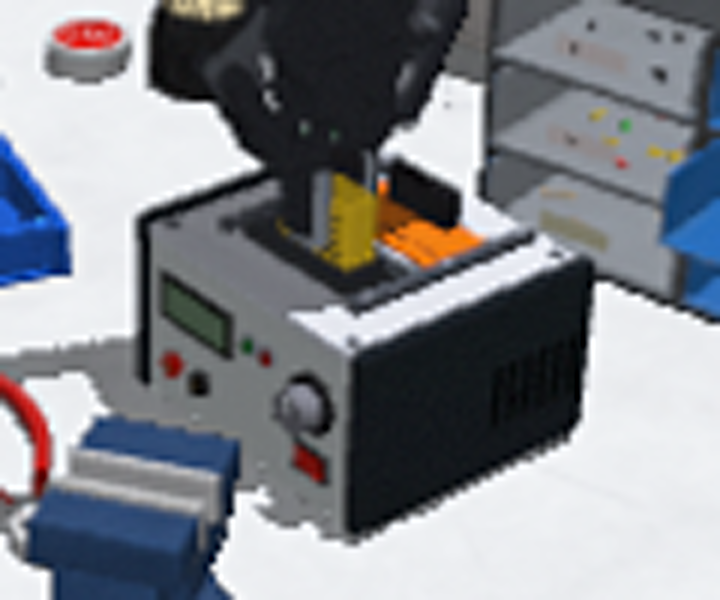

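```bash
python3 - <<'E'
from h import *
import pickle
a=np.radians(14);ax=np.array([np.cos(a),np.sin(a)])
def meas(f,zs,refrows,n):
    s,p,d=pickle.load(open(f,'rb')); im=p.astype(float); o=[]
    for v in refrows:
        row=im[v]; sat=row[:,0]-row[:,2]   # orange
        hi=np.median(sat[sat>60]) if (sat>60).any() else 0
        us=np.where(sat>hi/2)[0]; us=us[(us>230)&(us<350)]
        if len(us)==0: continue
        o.append([wr(us[0]-.5,v,93,s)[:2]@ax, wr(us[-1]+.5,v,93,s)[:2]@ax])
    print(n,np.round(np.median(o,0),1),len(o),np.round(o,1)[::6].tolist())
meas('w1.pkl',93,range(158,176),'w1')
meas('w1.pkl',93,range(232,240),'w1b')
meas('w2.pkl',93,range(157,170),'w2')
meas('w2.pkl',93,range(230,240),'w2b')
meas('w4.pkl',93,range(160,175),'w4')
meas('w4.pkl',93,range(235,244),'w4b')
E
```

```text
w1 [536.8 572.7] 18 [[536.9, 572.6], [536.8, 572.6], [537.5, 572.7]]
w1b [537.  571.8] 8 [[537.1, 571.8], [536.9, 571.8]]
w2 [579.3 614.6] 13 [[580.0, 615.2], [579.2, 614.5], [579.3, 614.8]]
w2b [578.7 613.9] 10 [[578.6, 614.4], [578.8, 613.9]]
w4 [579.3 606. ] 15 [[579.1, 605.7], [579.2, 605.9], [579.4, 606.2]]
w4b [579.5 610. ] 9 [[580.3, 609.7], [533.8, 610.1]]
```

The shutter's front edge puts its centre 44.0 mm behind the slot, so it is fully back. The module's shoulder is down on the plate with a steady press, so I'm handing in.

```bash
python3 - <<'E'
from h import *
print(r.hand_in()); s=r.sense(); print(s['time'],s['tool_pos'],s['ft_force'],s['finger_gap'])
E
```

```text
the job is handed in; nothing more can be done
None
the job is handed in; nothing more can be done
```

I handed the job in at about 11.9 s. The yellow module is in the slot, still gripped (80 N set) and pressed fully down.

**What I did:** I pinched the shutter's lug and slid it back to its stop, then lifted the yellow module from the rack. I lowered it foot first through the slot with almost no side force and pressed it onto the contacts.

**Last checks:**
- **Seating:** the tool stopped at 102.3 mm, where the shoulder should meet the plate (102.2 mm). The wrist and scene pictures show the shoulder flat on the plate.
- **Press:** the steady upward force was about 22 N, against 7.7 N from the contacts alone. At one point it reached 34 N, so I backed off 1 mm.
- **Shutter:** from the wrist pictures before insertion, its centre is 44.0 mm behind the slot, good to about 1 mm.

**Disagreements:**
- A side force of about 8 N along x remained at the end. I had reduced it from 17 N.
- A camera reading of the lug put the shutter about 2 mm short of its stop. The shutter's front edge and the contact at the stop both said fully back, and I went with those.
- I planned the arm's path around the green modules and the other things on the desk, but took no final picture to confirm they are unmoved.

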